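# Hook and seat the gear case cover

### The arm

A 6-joint arm with a two-finger parallel gripper is mounted at the origin on a cart in front of the work surface, level with it; the furniture and walls round the work are solid. World frame = base frame: x ahead of the robot, y to its left, z up, the work surface at z = 0. Lengths are in m, angles in degrees, forces in N, time in s.
With the tool pointing down it reaches from about 0.325 to 0.85 m from the base axis. Payload 15.5 kg.
Tool frame: the origin (TCP) lies at the very end of the fingers, on their centre line; the grasp point (between the pads) lies arm.grip_depth behind it (arm.grip_depth is the distance from the TCP to the grasp point, in m); z points along the fingers, y is the direction in which the jaws open and shut (so a half turn about z gives the same grasp; the last joint's range is limited). The gripper opens to 91 mm and grips with 3 to 60 N. Pads are 32 mm wide; open, the fingers measure 118 mm over their backs; the gripper's body (76 mm by 178 mm) begins 60 mm behind the grasp point.
Start: joints at [-73.711, 28.281, 77.091, -0, 74.628, -5.472], TCP at [0.232, -0.58, 0.214] pointing down, gripper open.
Joint ranges: [-166.48, 166.48], [-47.26, 123.95], [12.59, 153.08], [-70.14, 250.14], [6.76, 159.57], [-176.63, 176.63]. Speed limits (degrees/s): [108.29, 108.29, 147.25, 172.46, 172.46, 172.46].

### API

Orientations are given as a 3x3 rotation matrix whose columns are the frame's x, y, z axes.
In Python, from rig import arm gives the robot as it stands. Calls block until the motion is done:
- arm.move_to(position, orientation): joint-space move of the TCP to a pose.
- arm.move_l(position, orientation=None, feed=0.15): straight line of the TCP; orientation=None keeps the orientation; feed is the mean speed in m/s.
- arm.move_joints(angles): joint-space move.
- arm.grip(opening): finger opening in m; the grip force is fixed at half the most; returns when the fingers have stopped.
- arm.sleep(seconds).
- arm.solve_ik(position, orientation): joint angles nearest the present ones, or None.
- arm.snapshot(name): name is "side" or "top"; returns the picture (480x640x3 uint8, red, green, blue); there is no depth.
- arm.get_calibration(name): a dict with "intrinsics" (3x3 intrinsics, pixels), "cam_to_world" (4x4, takes a point from camera to world coordinates). Camera axes: x right, y down, z forward; pixel columns grow to the right and rows downward; lengths in m; the calibration is good to about 2 mm. A picture is of the moment at which its call begins. get_calibration takes no time and is no camera call.
A pose or a line that the arm cannot do raises arm.Unreachable and nothing moves.
- arm.sign_off(): hands the job in, once; it reports no verdict.
Readings, each from a call of its own:
- arm.current_t(): time.
- arm.current_joint_positions(): joint angles.
- arm.current_dq(): joint speeds.
- arm.current_tau(): joint torques, N m.
- arm.current_ee_pos(): TCP position.
- arm.current_tool_rot(): TCP orientation.
- arm.current_force(): force on the tool from outside, world axes, zero at the start.
- arm.current_torque(): the same for the moment, N m.
- arm.current_width(): finger opening in m.
Only numpy, scipy, OpenCV 4.12 (cv2) and the standard library are available. Lean on these libraries where they do the work, as an engineer would, in place of code of your own. Each camera call takes 0.05 s, during which the arm holds its last target.

### The job

Put the loose inspection cover back on the green gear case: with its front end raised, hook the long tongue under the dark ledge at the rear, push it home by feel against the spring buffer under there, swing the front down behind the yellow catch bar and let the spring carry the cover's nose back under the bar's lip, so that it lies flat and held. Never force it (the cover bends if pressed against the case with more than about 25 N), let go at the end, and leave the other things on the bench where they are.

Things in the scene. Friction and masses are not known exactly. Their poses are not given: they have to be found in the camera images.
- cover: loose cover, about 0.25 kg, lying flat: aluminium plate 160 (x) x 100 (y) x 5 mm; steel tongue at the +x end, 56 wide, 5 thick, ending at x = +116; short nose at the -x end, 56 wide, 4 thick, ending at x = -88; both level with the plate's underside. Origin: centre of the plate's underside; z up out of the plate, x towards the tongue.
- cover_grip (a point): on the cover, 22 mm above its underside, inside the black grip bar across its middle: bar 14 mm thick in the cover's x, 60 long in y, from the plate's top (5 mm) to 37 mm above the underside. Pinch it across x, from above.
- tongue_tip (a point): middle of the end face of the cover's tongue: x +116, z +2.5 mm in the cover's frame; moves with the cover.
- gear_case: green gear case bolted down, 262 (x) x 124 (y) mm, open on top. Origin: under its middle; x to its rear (ledge) end, z up. The cover finally rests on two side rails (40 to 62 mm off the centre line) and a front rim, all at z = 55. Between the rails the tongue may dip 12 mm below them. Low cheeks on the rails (x -55 to +65, top at z = 64) leave 3.5 mm on each side of the cover.
- ledge_edge (a point): middle of the lower front edge of the dark rear ledge, at x = +78, z = 63 mm in the case's frame (8 mm above the rails); axes as the case's. The ledge runs from there to the rear, its top at z = 71.
- buffer_nominal (a point): fixed point of the case at x = +92.5, z = 55 mm: nominal face of the red spring buffer tucked away under the ledge, 44 mm wide, which the tongue's end meets. The real face is up to 12 mm before or behind it, not measured: feel for it. The buffer gives 8.5 mm towards the rear (damped), pushing back with 2.5 N at first touch and 0.7 N more per mm, to 8.5 N at its hard stop.
- catch_nominal (a point): fixed point of the case at x = -105.5, z = 61.5 mm: nominal lower edge of the lip of the catch bar on the front rim. The lip is 3.5 mm thick (z 61.5 to 65) and overhangs the bar's rear face by 4.5 mm. A yoke joins bar and buffer: both are off nominal by the same amount. With the tongue on the buffer, the nose passes the lip only with the buffer pressed in 6 mm or more; aim for 7.5.
- parts_bin: small blue open bin with oddments, 84 x 106 x 42 mm, behind the case; bystander, origin under its centre.
- block_15: brown wooden finger-jointed block lying flat, 48 x 160 x 26 mm; bystander on the right, origin under its centre.
- wedge: small wooden wedge lying flat, 30 x 100 x 20 mm; bystander on the left beyond the cover, origin under its centre.

How it is judged (in metres and radians):
On the way:
1. the tongue is under the ledge while the cover's front end is still raised (x of tongue_tip in the frame of ledge_edge above 0.002 m and z of tongue_tip in the frame of ledge_edge between -0.03 and -0.001 m and angle between the z axis of cover and the z axis of gear_case, either way round above 0.04 rad), for 0.1 s.
At the end, for the whole second after the job is handed in: the cover lies flat on the gear case (within 0.025 rad, underside within about 2 mm of the rails), tongue at least 3 mm under the ledge, nose behind the catch bar (origin 7 to 37 mm forward of the case's origin, within 6 mm sideways), at rest (z of cover in the frame of gear_case between 0.0525 and 0.057 m and x of cover in the frame of gear_case between -0.037 and -0.007 m and y of cover in the frame of gear_case between -0.006 and 0.006 m and x of tongue_tip in the frame of ledge_edge above 0.003 m and angle between the z axis of cover and the z axis of gear_case, either way round below 0.025 rad and angle between cover's own z axis and vertical below 0.1 rad and linear speed of cover below 0.01 m/s); the robot touches nothing.
It fails at once if the cover is forced: more than 25 N against the gear case (contact force between cover and gear_case above 25 N).
It fails at once if a bystander is moved by more than 30 mm (distance of any of parts_bin, wedge, block_15 from where it was at the start of the episode above 0.03 m).
It also fails if it takes over 59 s, if anything falls off the work surface, if the arm or the gripper's body presses on something with over 40 N, if the wrist force passes 120 N, or if a joint passes its speed limit or range.

## Working session

There is one attempt and no reset: what is moved stays moved. The work goes in short steps, each a Python script; the robot and the scene stay as the last script left them, time stands still between calls to the robot, and variables do not carry over. Pictures are saved under pics/ and viewed, and the job is handed in when it is done.

```bash
ls; mkdir -p pics; python3 - <<'E'
from rig import arm
import cv2
for n in("side","top"):
    im=arm.snapshot(n); cv2.imwrite(f"pics/{n}0.png",im[:,:,::-1])
    c=arm.get_calibration(n); print(n,c["intrinsics"].tolist(),c["cam_to_world"].round(4).tolist())
print(arm.grip_depth,arm.current_t(),arm.current_width(),arm.current_tool_rot(),arm.current_force())
E
```

```text
pics
side [[542.4794136455357, 0.0, 313.51288902472965], [0.0, 542.4794136455357, 233.30797028768936], [0.0, 0.0, 1.0]] [[-0.8378, -0.3372, 0.4294, -0.0419], [-0.5459, 0.5018, -0.671, 0.9642], [0.0108, -0.7966, -0.6045, 0.899], [0.0, 0.0, 0.0, 1.0]]
top [[564.4370949807212, 0.0, 323.6439705238593], [0.0, 564.4370949807212, 240.12244962571154], [0.0, 0.0, 1.0]] [[-0.0201, -0.9798, 0.1992, 0.1921], [-0.9998, 0.0193, -0.0058, 0.0374], [0.0019, -0.1993, -0.9799, 1.7763], [0.0, 0.0, 0.0, 1.0]]
0.0188 0.1 0.09125338319003393 [[ 9.28737647e-01  3.70737496e-01 -3.02175652e-04]
 [ 3.70737604e-01 -9.28737065e-01  1.04573027e-03]
 [ 1.07049693e-04 -1.08323695e-03 -9.99999408e-01]] [0.2392261  0.25998068 0.22281338]
```

View pics/side0.png

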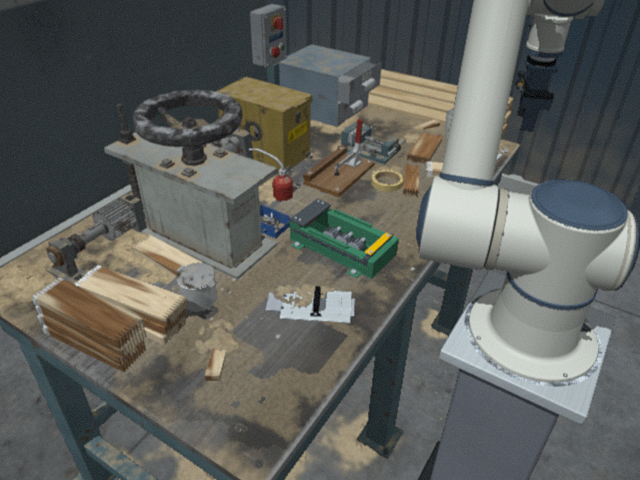

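View pics/top0.png

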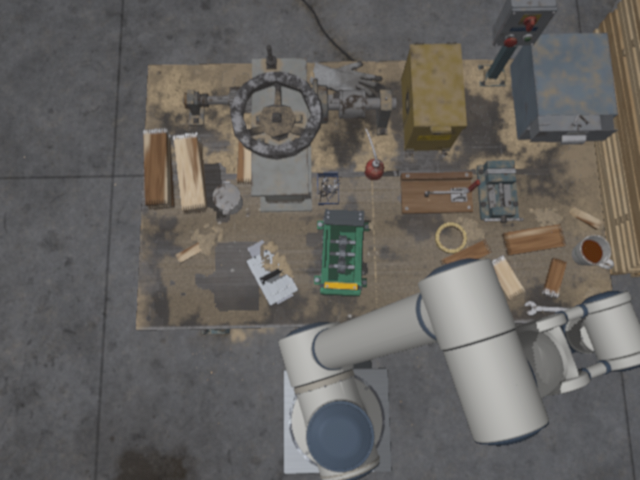

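The side view shows the green case around (343,240) with the dark ledge at upper left and the yellow bar at lower right. The cover is around (315,305) with its black grip at (317,300). In the top view the case is around (343,255) and the cover around (271,275). I'll enlarge both.

```bash
python3 - <<'E'
import cv2
a=cv2.imread("pics/side0.png")[185:335,250:410]; cv2.imwrite("pics/side0z.png",cv2.resize(a,None,fx=4.8,fy=4,interpolation=cv2.INTER_CUBIC)) if 0 else cv2.imwrite("pics/side0z.png",cv2.resize(a,None,fx=4,fy=4,interpolation=cv2.INTER_CUBIC))
a=cv2.imread("pics/top0.png")[200:310,235:385]; cv2.imwrite("pics/top0z.png",cv2.resize(a,None,fx=5,fy=5,interpolation=cv2.INTER_CUBIC))
E
```

```text
(no output)
```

View pics/side0z.png

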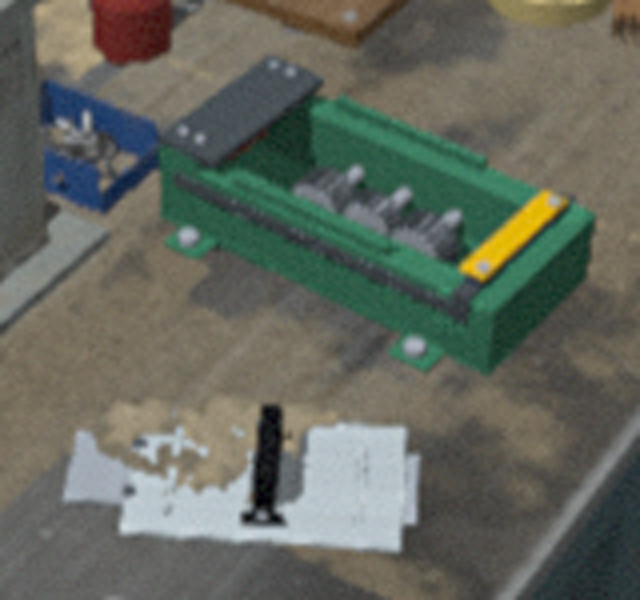

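View pics/top0z.png

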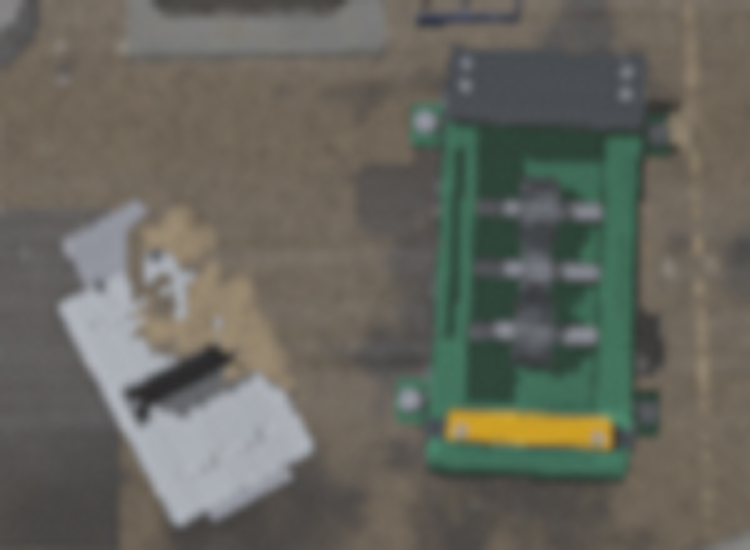

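```bash
cat > vis.py <<'E'
import numpy as np, json
from scipy.optimize import least_squares
from rig import arm
C={n:arm.get_calibration(n) for n in("side","top")}
def proj(n,P):
    c=C[n]; T=np.linalg.inv(c["cam_to_world"]); p=np.atleast_2d(P)@T[:3,:3].T+T[:3,3]
    q=p@np.asarray(c["intrinsics"]).T; return q[:,:2]/q[:,2:]
def pose(v,z=0):
    c,s=np.cos(v[2]),np.sin(v[2]); return np.array([[c,-s,0],[s,c,0],[0,0,1]]),np.array([v[0],v[1],z])
Z={"side":(4,250,185),"top":(5,235,200)}
def unz(n,p): s,a,b=Z[n]; p=np.array(p,float); return (p+.5)/s-.5+[a,b]
def fit(obs,v0,z=0):
    def r(v):
        R,t=pose(v,z); return np.concatenate([(proj(n,np.array(list(zip(*o))[0])/1000@R.T+t)-unz(n,list(zip(*o))[1])).ravel() for n,o in obs.items()])
    s=least_squares(r,v0,loss="soft_l1"); return s.x,r(s.x).reshape(-1,2)
E
cat > fit0.py <<'E'
from vis import *
case={"top":[((131,62,71),(452,48)),((131,-62,71),(648,55)),((78,-62,71),(642,128)),((78,62,71),(446,120)),((-131,-62,55),(630,455)),((-131,62,55),(428,455))],
"side":[((-131,62,55),(490,312)),((-131,-62,55),(594,215)),((-131,62,0),(490,373)),((78,62,71),(210,163)),((78,-62,71),(322,78)),((131,-62,71),(273,57)),((131,62,71),(162,149)),((131,62,0),(163,217))]}
cov={"top":[((80,50,5),(60,302)),((-80,50,5),(180,528)),((-80,-50,5),(313,445)),((116,28,5),(62,242)),((116,-28,5),(140,202)),((-88,-28,4),(295,475)),((0,30,37),(130,393)),((0,-30,37),(222,350))],
"side":[((80,50,5),(120,535)),((-80,50,5),(402,550)),((-80,-50,5),(408,428)),((116,28,5),(65,500)),((116,-28,5),(80,430)),((-88,-28,4),(420,455)),((0,-30,37),(270,405))]}
for nm,o,v0 in(("case",case,(.5,0,0)),("cover",cov,(.45,.15,.5))):
    for sub in("top","side",None):
        oo=o if sub is None else {sub:o[sub]}
        v,r=fit(oo,v0); print(nm,sub,v.round(4),np.degrees(v[2]).round(2),r.round(1).tolist())
E
python3 fit0.py
```

```text
case top [ 0.5091 -0.0302 -0.0712] -4.08 [[-0.5, -2.2], [0.0, -1.6], [0.6, 0.3], [-0.1, -0.1], [0.1, 2.7], [-0.1, 0.6]]
case side [ 0.5016 -0.0258 -0.0725] -4.15 [[0.7, 0.0], [0.7, -0.5], [-1.0, 1.8], [2.3, 0.2], [2.4, 0.1], [-0.9, -1.3], [-1.6, -3.7], [-1.4, 0.7]]
case None [ 0.5046 -0.029  -0.0695] -3.98 [[-0.9, -0.8], [-0.4, -0.3], [0.2, 1.7], [-0.6, 1.3], [-0.2, 4.1], [-0.3, 2.1], [0.4, -1.2], [0.2, -1.7], [-1.3, 0.6], [2.0, -0.8], [1.9, -0.8], [-1.4, -2.1], [-1.9, -4.6], [-1.7, -0.2]]
cover top [0.4429 0.1928 0.4938] 28.29 [[-0.6, 0.9], [-0.6, -0.3], [0.7, 0.6], [-0.1, -0.1], [-0.3, -0.6], [-0.5, 0.3], [1.8, 0.1], [0.4, -0.7]]
cover side [0.4382 0.1965 0.497 ] 28.48 [[0.1, -0.8], [0.4, 0.2], [-0.0, 0.0], [-0.5, -0.0], [-0.7, 0.7], [0.1, 0.2], [0.7, -0.5]]
cover None [0.4405 0.1943 0.4918] 28.18 [[-1.0, 1.6], [-1.2, 0.5], [0.2, 1.4], [-0.6, 0.6], [-0.7, 0.2], [-1.1, 1.1], [1.3, 0.8], [-0.0, 0.1], [-0.3, -1.9], [-0.1, -0.7], [-0.3, -0.7], [-0.7, -1.2], [-0.8, -0.4], [-0.2, -0.5], [0.5, -1.4]]
```

```bash
cat > ov.py <<'E'
from vis import *
import cv2
def seg_case():
    L=[]
    def rect(x0,x1,y0,y1,z): 
        p=[(x0,y0,z),(x1,y0,z),(x1,y1,z),(x0,y1,z)]; return [(p[i],p[(i+1)%4]) for i in range(4)]
    L+=rect(-131,131,-62,62,0)+rect(-131,131,-62,62,55)+rect(78,131,-62,62,71)+[((78,-62,63),(78,62,63))]
    L+=rect(-55,65,53.5,62,64)+rect(-55,65,-62,-53.5,64)+[((-105.5,-50,61.5),(-105.5,50,61.5))]
    return L
def seg_cover():
    def rect(x0,x1,y0,y1,z): 
        p=[(x0,y0,z),(x1,y0,z),(x1,y1,z),(x0,y1,z)]; return [(p[i],p[(i+1)%4]) for i in range(4)]
    return rect(-80,80,-50,50,5)+rect(80,116,-28,28,5)+rect(-88,-80,-28,28,4)+rect(-7,7,-30,30,37)
def draw(n,img,segs,R,t,col,s,ox,oy):
    for a,b in segs:
        p=proj(n,np.array([a,b])/1000@R.T+t); p=((p-[ox,oy]+.5)*s-.5)
        cv2.line(img,tuple(np.round(p[0]*8).astype(int).tolist()),tuple(np.round(p[1]*8).astype(int).tolist()),col,1,cv2.LINE_AA,3)
E
cat > ov0.py <<'E'
from ov import *
for n,v,vc in(("side",(.5016,-.0258,-.0725),(.4382,.1965,.497)),("top",(.5091,-.0302,-.0712),(.4429,.1928,.4938))):
    s,ox,oy=Z[n]; img=cv2.imread(f"pics/{n}0z.png")
    draw(n,img,seg_case(),*pose(v),(0,0,255),s,ox,oy); draw(n,img,seg_cover(),*pose(vc),(255,0,255),s,ox,oy)
    cv2.imwrite(f"pics/{n}0ov.png",img)
E
python3 ov0.py
```

```text
(no output)
```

View pics/side0ov.png

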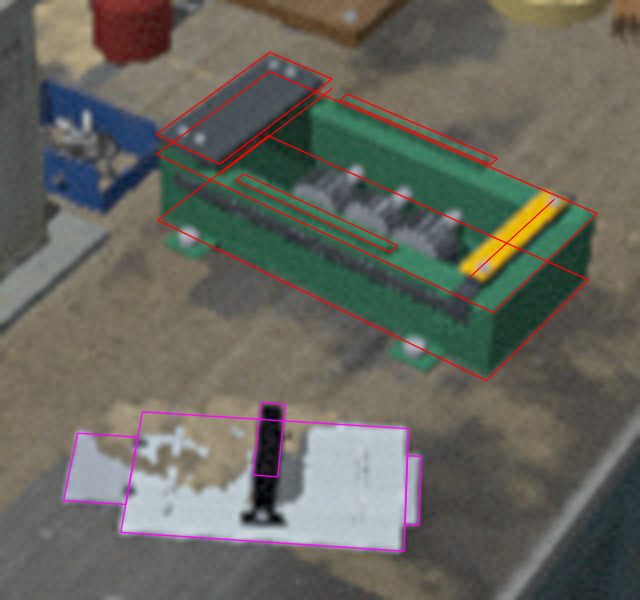

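View pics/top0ov.png

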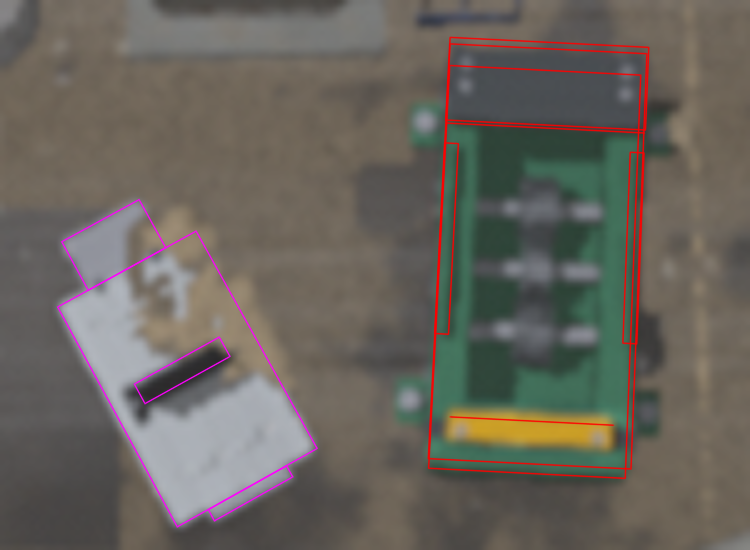

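```bash
python3 - <<'E'
import cv2
a=cv2.imread("pics/side0.png")[195:281,285:402]; cv2.imwrite("pics/sidec.png",cv2.resize(a,None,fx=6.8,fy=6.8,interpolation=cv2.INTER_LANCZOS4))
a=cv2.imread("pics/top0.png")[205:300,310:375]; cv2.imwrite("pics/topc.png",cv2.resize(a,None,fx=6,fy=6,interpolation=cv2.INTER_LANCZOS4))
E
```

```text
(no output)
```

View pics/sidec.png

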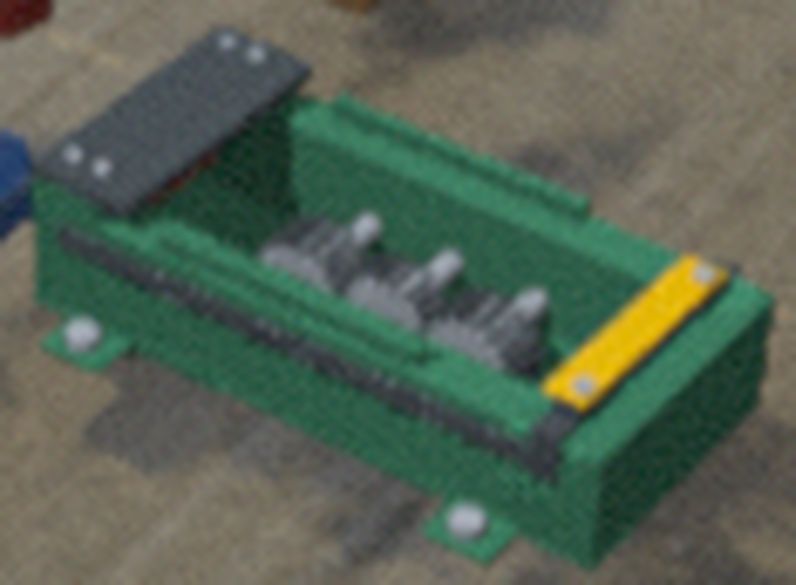

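View pics/topc.png

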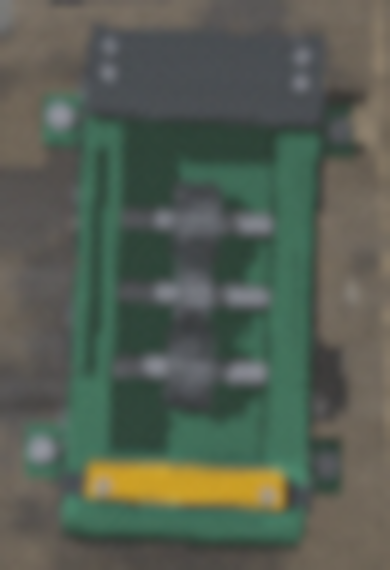

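```bash
cat > fit1.py <<'E'
from ov import *
Z["side"]=(6.8,285,195); Z["top"]=(6,310,205)
# entries: coords with 'L' ledge-rear, 'W' ledge halfwidth sign
O={"top":[(("L","W",71),(93,28)),(("L","-W",71),(327,40)),((78,"W",71),(82,113)),((78,"-W",71),(322,129)),((-131,62,0),(65,537)),((-131,-62,0),(300,546)),((-20,62,55),(75,330)),((-60,-62,55),(308,440))],
"side":[((-131,62,55),(593,458)),((-131,62,0),(592,568)),((-131,-62,55),(772,300)),((-131,-62,0),(765,402)),((78,"W",71),(122,212)),(("L","W",71),(42,165)),(("L","-W",71),(218,29)),((78,"-W",71),(310,70)),((131,62,0),(38,303))]}
def res(v,names,zoff=0):
    R,t=pose(v,v[5]); L,W=v[3]*1000,v[4]*1000; m={"L":L,"W":W,"-W":-W}
    out=[]
    for n in names:
        P=np.array([[m.get(c,c) for c in p] for p,_ in O[n]],float)/1000
        out.append((proj(n,P@R.T+t)-unz(n,[q for _,q in O[n]])).ravel())
    return np.concatenate(out+[[v[5]*300]])
for names in(("top",),("side",),("top","side")):
    s=least_squares(res,[.505,-.028,-.07,.131,.062,0],args=(names,),loss="soft_l1",x_scale=[.01,.01,.01,.01,.01,.01])
    print(names,s.x.round(4),np.degrees(s.x[2]).round(2),s.fun[:-1].reshape(-1,2).round(1).tolist())
    # bar lip in views
    R,t=pose(s.x,s.x[5])
    for n,pts in(("top",[(88,462),(285,475)]),("side",[(545,385),(690,257)])):
        if n not in names: continue
        for p in pts:
            px=unz(n,p)
            f=lambda u:proj(n,(np.array([u[0],u[1],.065])@R.T+t)[None])[0]-px
            print(n,"lip edge case xy",(1000*least_squares(f,[-.1,0]).x).round(1))
E
python3 fit1.py
```

```text
('top',) [ 0.5056 -0.0299 -0.0716  0.1272  0.0615  0.    ] -4.1 [[-0.5, -0.0], [-0.1, -0.0], [0.5, 1.2], [0.1, 0.5], [-0.3, 0.2], [-0.1, 0.7], [-0.1, -3.0], [0.6, -6.5]]
top lip edge case xy [-98.5  50.9]
top lip edge case xy [-100.   -49.4]
('side',) [ 5.040e-01 -2.620e-02 -5.850e-02  1.242e-01  5.920e-02 -5.000e-04] -3.35 [[1.0, 0.2], [-0.6, 1.0], [0.0, -1.5], [-1.2, 0.1], [1.9, -0.6], [-0.4, -0.0], [0.4, 0.0], [0.6, -0.3], [-2.0, 0.6]]
side lip edge case xy [-99.3  49.1]
side lip edge case xy [-102.   -48.8]
('top', 'side') [ 0.5057 -0.03   -0.0657  0.1269  0.0609 -0.0036] -3.77 [[-0.5, 0.5], [-0.6, 0.2], [0.6, 1.5], [-0.2, 0.6], [-0.0, 0.4], [0.1, 0.7], [-0.1, -2.7], [0.7, -6.5], [0.6, 0.2], [-0.9, 1.0], [-0.1, -1.3], [-1.3, 0.2], [1.8, -0.5], [-1.2, -0.3], [0.5, -0.5], [1.4, -0.5], [-1.6, 0.4]]
top lip edge case xy [-97.9  51.6]
top lip edge case xy [-100.   -48.9]
side lip edge case xy [-99.7  48.7]
side lip edge case xy [-101.8  -49.6]
```

```bash
cat > icp.py <<'E'
from ov import *
from scipy.ndimage import map_coordinates, gaussian_filter
def edgepts(n,img,segs,R,t,search,step=.006):
    """sample segs, find strongest gradient along the normal; returns list (P3,n2d,offset,weight)"""
    out=[]
    for k,(a,b,*_) in enumerate(segs):
        a,b=np.array(a)/1000,np.array(b)/1000; m=max(3,int(np.linalg.norm(b-a)/step))
        P=a+(b-a)*np.linspace(.08,.92,m)[:,None]
        q=proj(n,P@R.T+t); q2=proj(n,(P+(b-a)*.01)@R.T+t); d=q2-q; d/=np.linalg.norm(d,axis=1)[:,None]; nn=np.c_[-d[:,1],d[:,0]]
        s=np.arange(-search,search+.01,.1)
        g=0
        for c in range(3):
            v=map_coordinates(img[:,:,c],[(q[:,1,None]+nn[:,1,None]*s),(q[:,0,None]+nn[:,0,None]*s)],order=1)
            g=g+np.abs(np.gradient(v,axis=1))
        g=g*np.exp(-.5*(s/search)**2)
        i=g.argmax(1)
        for j in range(m):
            out.append((P[j],nn[j],s[i[j]],g[j,i[j]],q[j],k))
    return out
def icp(imgs,segs,v0,z=0,names=("top","side"),iters=(5,3.5,2.5,2,1.5,1.5,1.5),extra=None):
    v=np.array(v0,float)
    F={n:gaussian_filter(imgs[n].astype(float),(.7,.7,0)) for n in names}
    for sr in iters:
        R,t=pose(v,z); E=[(n,)+e for n in names for e in edgepts(n,F[n],segs[n],R,t,sr)]
        gm=np.median([e[4] for e in E])
        E=[e for e in E if e[4]>.35*gm]
        def r(u):
            R,t=pose(u,z); o=[]
            for n in names:
                Es=[e for e in E if e[0]==n]; q=proj(n,np.array([e[1] for e in Es])@R.T+t)
                tgt=np.array([e[5]+e[2]*e[3] for e in Es]); nn=np.array([e[2] for e in Es]); o.append(((q-tgt)*nn).sum(1))
            return np.concatenate(o)
        s=least_squares(r,v,loss="soft_l1",f_scale=.4,x_scale=[.01,.01,.01]); v=s.x
    res=r(v); ks={}
    for e,x in zip(sorted(E,key=lambda e:names.index(e[0])),res): ks.setdefault((e[0],e[6]),[]).append(x)
    return v,{k:(round(float(np.median(x)),2),len(x)) for k,x in ks.items()}
E
cat > fit2.py <<'E'
from icp import *
I={n:cv2.imread(f"pics/{n}0.png") for n in("top","side")}
W=61.5
case={"top":[((78,W,71),(78,-W,71)),((78,-W,71),(127,-W,71)),((78,W,71),(127,W,71)),((-131,62,0),(-131,-62,0)),((-125,-62,55),(70,-62,55)),((-90,40,55),(70,40,55)),((-90,-40,55),(70,-40,55))],
"side":[((-131,62,55),(-131,62,0)),((-131,62,55),(-131,-62,55)),((-131,-62,55),(-131,-62,0)),((-131,62,0),(-131,-62,0)),((78,W,71),(127,W,71)),((78,-W,71),(127,-W,71)),((-131,62,0),(131,62,0)),((-90,-40,55),(70,-40,55)),((131,62,0),(131,62,50))]}
cov={n:[((80,50,5),(-80,50,5)),((-80,50,5),(-80,30,5)),((-80,-30,5),(-80,-50,5)),((-88,28,4),(-88,-28,4)),((-80,-50,5),(0,-50,5)),((116,28,5),(85,28,5)),((116,28,5),(116,-28,5)),((80,50,5),(80,30,5))] for n in("top","side")}
for nm,o,v0 in(("case",case,(.505,-.029,-.072)),("cover",cov,(.4405,.1945,.495))):
    for names in(("top",),("side",),("top","side")):
        v,k=icp(I,o,v0,names=names); print(nm,names,v.round(4),np.degrees(v[2]).round(2),k)
        if nm=="case":
            bar={n:[((-105.5,45,65),(-105.5,-45,65))] for n in names}
            R,t=pose(v)
            for d in np.arange(0,12):
                pass
E
python3 fit2.py
```

```text
case ('top',) [ 0.5096 -0.0294 -0.0841] -4.82 {('top', 0): (-0.03, 20), ('top', 1): (0.03, 7), ('top', 2): (0.18, 8), ('top', 3): (-0.02, 20), ('top', 4): (-0.0, 32), ('top', 5): (0.01, 26), ('top', 6): (0.01, 26)}
case ('side',) [ 0.5021 -0.0281 -0.0679] -3.89 {('side', 0): (-0.02, 9), ('side', 1): (-0.3, 20), ('side', 2): (-0.11, 9), ('side', 3): (0.2, 20), ('side', 4): (-0.35, 8), ('side', 5): (0.25, 8), ('side', 6): (-0.19, 43), ('side', 7): (0.51, 26), ('side', 8): (-0.04, 8)}
case ('top', 'side') [ 0.5032 -0.0286 -0.0691] -3.96 {('top', 0): (0.92, 20), ('top', 1): (0.1, 8), ('top', 2): (0.0, 8), ('top', 3): (0.03, 20), ('top', 4): (0.01, 31), ('top', 5): (0.01, 26), ('top', 6): (-0.08, 25), ('side', 0): (0.05, 9), ('side', 1): (-0.47, 20), ('side', 2): (-0.03, 9), ('side', 3): (0.07, 20), ('side', 4): (-0.1, 8), ('side', 5): (0.4, 8), ('side', 6): (-0.18, 43), ('side', 7): (0.51, 26), ('side', 8): (-0.27, 8)}
cover ('top',) [0.4421 0.1936 0.4899] 28.07 {('top', 0): (-0.0, 26), ('top', 1): (-0.1, 3), ('top', 2): (-0.01, 3), ('top', 3): (-0.1, 9), ('top', 4): (0.12, 9), ('top', 5): (0.01, 5), ('top', 6): (0.1, 9), ('top', 7): (0.1, 3)}
cover ('side',) [0.4392 0.1969 0.4887] 28.0 {('side', 0): (0.02, 26), ('side', 1): (0.1, 3), ('side', 2): (0.2, 3), ('side', 3): (-0.0, 9), ('side', 4): (-0.01, 10), ('side', 5): (0.02, 5), ('side', 6): (-0.1, 9), ('side', 7): (-0.1, 3)}
cover ('top', 'side') [0.4408 0.195  0.49  ] 28.07 {('top', 0): (0.2, 26), ('top', 1): (-0.1, 3), ('top', 2): (0.09, 3), ('top', 3): (0.09, 9), ('top', 4): (-0.25, 10), ('top', 5): (0.41, 5), ('top', 6): (0.19, 9), ('top', 7): (0.4, 3), ('side', 0): (-0.25, 26), ('side', 1): (0.1, 3), ('side', 2): (-0.11, 3), ('side', 3): (-0.01, 9), ('side', 4): (0.2, 9), ('side', 5): (-0.39, 5), ('side', 6): (-0.21, 9), ('side', 7): (-0.1, 3)}
```

```bash
python3 - <<'E'
from ov import *
a=cv2.imread("pics/top0.png")[205:300,310:375]
ims=[]
for v in((.5096,-.0294,-.0841),(.5065,-.0300,-.0690)):
    im=cv2.resize(a,None,fx=6,fy=6,interpolation=cv2.INTER_LANCZOS4); draw("top",im,seg_case(),*pose(v),(0,0,255),6,310,205); ims.append(im)
cv2.imwrite("pics/cmp_top.png",np.hstack(ims))
a=cv2.imread("pics/side0.png")[195:281,285:402]
im=cv2.resize(a,None,fx=6.8,fy=6.8,interpolation=cv2.INTER_LANCZOS4); draw("side",im,seg_case(),*pose((.5035,-.0271,-.0755)),(0,0,255),6.8,285,195)
cv2.imwrite("pics/cmp_side.png",im)
E
```

```text
(no output)
```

View pics/cmp_top.png

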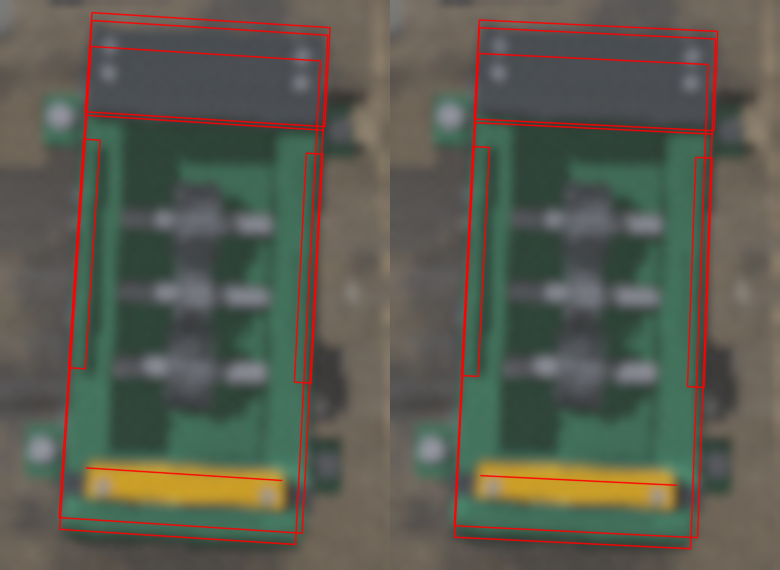

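View pics/cmp_side.png

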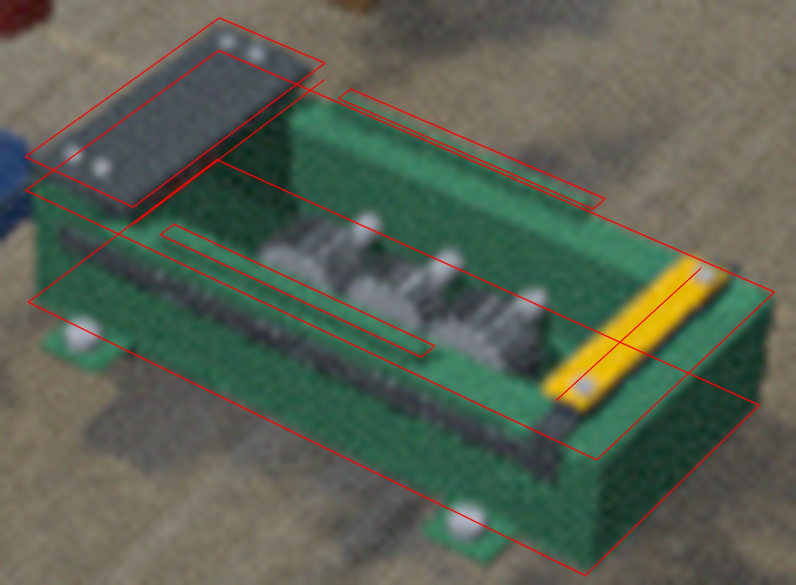

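The two views agree on the poses to within 3–4 mm. Cover is about (0.441, 0.195, yaw 28°) and case about (0.5055, −0.029, yaw −4.2°). The yellow lip sits about 5 mm rear of nominal. Next I'll grasp the cover.

```bash
cat > h.py <<'E'
import numpy as np
from rig import arm
RC=np.array([[0,1,0],[1,0,0],[0,0,-1.]])   # tool axes in cover frame (columns x,y,z)
def Rz(a): c,s=np.cos(a),np.sin(a); return np.array([[c,-s,0],[s,c,0],[0,0,1.]])
def Ry(a): c,s=np.cos(a),np.sin(a); return np.array([[c,0,s],[0,1,0],[-s,0,c]])
G=np.array([0,0,.007])    # TCP in cover frame
def tcp(Rcov,tcov): return tcov+Rcov@G, Rcov@RC
def cover_now():
    R=np.array(arm.current_tool_rot())@RC.T; return R,np.array(arm.current_ee_pos())-R@G
E
python3 - <<'E'
from h import *
a=np.radians(28.05); R=Rz(a); t=np.array([.4408,.195,0])
p,Q=tcp(R,t)
print(arm.solve_ik(p,Q), arm.solve_ik(p+[0,0,.12],Q))
arm.move_to([.45,-.1,.30],Rz(np.radians(-10))@RC); print(arm.current_t())
arm.move_to(p+[0,0,.12],Q); print(arm.current_t(),arm.current_joint_positions())
arm.move_l(p,feed=.1); print(arm.current_t(),arm.current_ee_pos(),arm.current_force())
import cv2
for n in("side","top"): cv2.imwrite(f"pics/{n}1.png",arm.snapshot(n)[:,:,::-1])
E
python3 - <<'E'
import cv2
a=cv2.imread("pics/side1.png")[185:335,230:420]; cv2.imwrite("pics/side1z.png",cv2.resize(a,None,fx=4,fy=4,interpolation=cv2.INTER_CUBIC))
E
```

```text
[ 1.67607213e+01  3.58258468e+01  1.08411391e+02 -2.54444375e-14
  3.57627620e+01 -1.12892787e+01] [ 1.67607213e+01  2.36687981e+01  1.02857927e+02 -2.54444375e-14
  5.34732747e+01 -1.12892787e+01]
2.0333
3.325 [ 1.66657313e+01  2.36328373e+01  1.02808868e+02 -1.29731868e-02
  5.35005370e+01 -1.12887857e+01]
4.675 [0.44112262 0.1950847  0.00745679] [ 0.44385094 -0.43791471  0.24972768]
```

View pics/side1z.png

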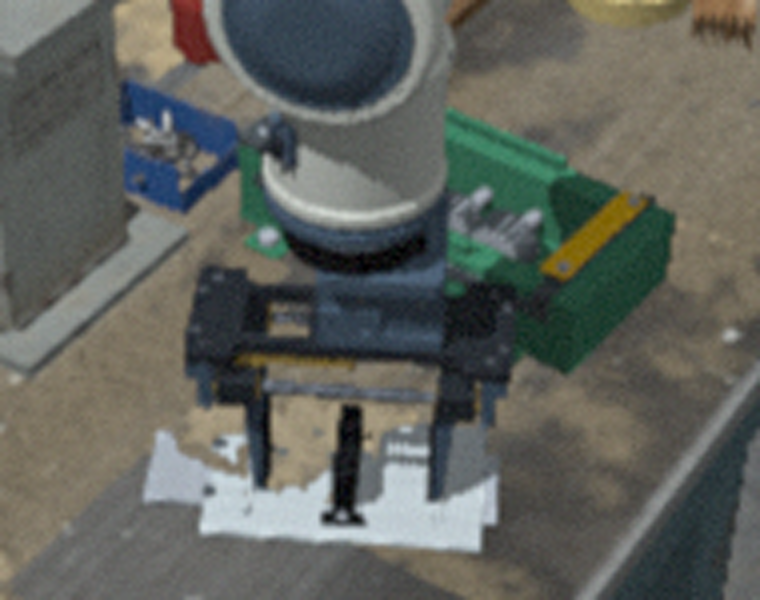

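The fingers straddle the black bar (around 345,460 in the zoom), roughly centred. I'll grip, lift and hover over the case for a visual check.

```bash
python3 - <<'E'
from h import *
import cv2
w=arm.grip(0.004); print(w,arm.current_width(),arm.current_t())
arm.move_l(np.array(arm.current_ee_pos())+[0,0,.13],feed=.15)
print(arm.current_width(),arm.current_force(),arm.current_t())
R=Rz(np.radians(-4.2)); t=np.array([.5055,-.0288,0])+R@np.array([-.045,0,.125])
arm.move_to(*tcp(R,t)); arm.sleep(.3)
print(arm.current_t(),cover_now(),arm.current_force(),arm.current_width())
for n in("side","top"): cv2.imwrite(f"pics/{n}2.png",arm.snapshot(n)[:,:,::-1])
E
python3 - <<'E'
from h import *
from ov import *
cn=cover_now()
for n,(x0,x1,y0,y1,s) in {"side":(280,420,150,285,5),"top":(300,390,195,305,5)}.items():
    a=cv2.imread(f"pics/{n}2.png")[y0:y1,x0:x1]; im=cv2.resize(a,None,fx=s,fy=s,interpolation=cv2.INTER_CUBIC)
    im2=im.copy(); draw(n,im2,seg_cover(),*cn,(255,0,255),s,x0,y0)
    if n=="top": im2=np.hstack([im,im2])[:, :800]
    cv2.imwrite(f"pics/{n}2z.png",im2)
E
```

```text
False 0.013773144784131127 5.9333
0.013883383603961545 [-0.47444287 -0.39108906 -2.42818969] 6.95
8.1417 (array([[ 9.97435700e-01,  7.15683142e-02, -3.60733098e-05],
       [-7.15683154e-02,  9.97435700e-01, -3.45513038e-05],
       [ 3.35080285e-05,  3.70444099e-05,  9.99999999e-01]]), array([ 0.46069492, -0.02473505,  0.12500221])) [-0.11015889 -0.10917839 -0.90681261] 0.01397602477838436
```

View pics/side2z.png

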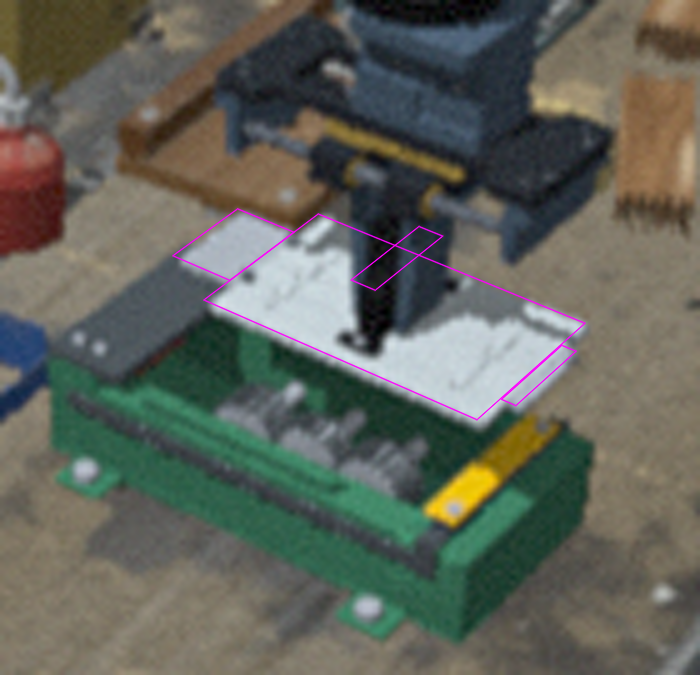

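View pics/top2z.png

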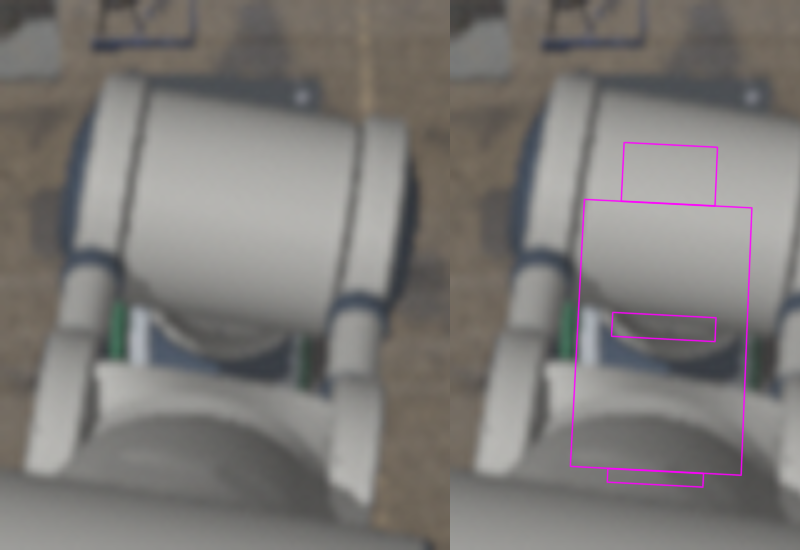

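```bash
cat > fit3.py <<'E'
from icp import *
from h import *
I={n:cv2.imread(f"pics/{n}2.png") for n in("top","side")}
cov={"side":[((80,50,5),(-80,50,5)),((-88,28,4),(-88,-28,4)),((116,28,5),(85,28,5)),((116,28,5),(116,-28,5)),((116,-28,5),(85,-28,5)),((80,50,5),(80,30,5)),((-80,-50,5),(-80,-30,5)),((80,-50,5),(-80,-50,5)),((-80,50,0),(-80,30,0))]}
R,t=cover_now(); v0=(t[0],t[1],np.arctan2(R[1,0],R[0,0])); print("FK",np.round(v0,4),np.degrees(v0[2]))
for z in(.121,.123,.125,.127):
    v,k=icp(I,cov,v0,z=z,names=("side",)); print(z,v.round(4),np.degrees(v[2]).round(2),k)
W=61.5
case={"side":[((-131,62,55),(-131,62,0)),((-131,62,55),(-131,-62,55)),((-131,-62,55),(-131,-62,0)),((-131,62,0),(-131,-62,0)),((78,W,71),(127,W,71)),((-131,62,0),(131,62,0)),((131,62,0),(131,62,50))]}
I0={n:cv2.imread(f"pics/{n}0.png") for n in("top","side")}
for z in(-.004,-.002,0,.002):
  for J in(I,I0):
    v,k=icp(J,case,(.504,-.028,-.072),z=z,names=("side",),iters=(4,3,2,2,1.5)); print(z,v.round(4),np.degrees(v[2]).round(2),k)
E
python3 fit3.py; python3 -c "
from rig import arm
print(arm.current_force(),arm.current_t())"
```

```text
FK [ 0.4607 -0.025  -0.0722] -4.1384402425297715
0.121 [ 0.4605 -0.0248 -0.0862] -4.94 {('side', 0): (0.01, 26), ('side', 1): (-0.17, 9), ('side', 2): (-0.22, 5), ('side', 3): (0.02, 9), ('side', 4): (0.48, 5), ('side', 5): (-0.1, 3), ('side', 6): (-0.14, 3), ('side', 7): (-0.19, 10), ('side', 8): (0.11, 3)}
0.123 [ 0.4593 -0.0225 -0.0849] -4.86 {('side', 0): (-0.0, 26), ('side', 1): (-0.01, 9), ('side', 2): (-0.19, 5), ('side', 3): (-0.11, 9), ('side', 4): (0.41, 5), ('side', 5): (-0.1, 3), ('side', 6): (-0.38, 3), ('side', 7): (0.25, 10), ('side', 8): (0.1, 3)}
0.125 [ 0.4579 -0.0201 -0.087 ] -4.98 {('side', 0): (-0.0, 26), ('side', 1): (0.09, 9), ('side', 2): (-0.19, 5), ('side', 3): (-0.21, 9), ('side', 4): (0.31, 5), ('side', 5): (-0.2, 3), ('side', 6): (-0.49, 3), ('side', 7): (0.25, 10), ('side', 8): (0.19, 3)}
0.127 [ 0.4566 -0.0177 -0.0888] -5.09 {('side', 0): (0.0, 26), ('side', 1): (0.11, 9), ('side', 2): (-0.07, 5), ('side', 3): (-0.29, 9), ('side', 4): (0.22, 5), ('side', 5): (-0.29, 3), ('side', 6): (-0.59, 3), ('side', 7): (0.1, 10), ('side', 8): (0.31, 3)}
-0.004 [ 0.
[... 1036 characters left out ...]
de', 6): (0.02, 8)}
0 [ 0.5023 -0.0296 -0.0692] -3.96 {('side', 0): (-0.15, 9), ('side', 1): (-0.3, 20), ('side', 2): (-0.22, 9), ('side', 3): (0.1, 20), ('side', 4): (-0.43, 8), ('side', 5): (0.03, 43), ('side', 6): (0.02, 8)}
0.002 [ 0.5013 -0.0276 -0.0732] -4.19 {('side', 0): (-0.02, 9), ('side', 1): (-0.39, 15), ('side', 2): (-0.31, 9), ('side', 3): (0.11, 20), ('side', 4): (-0.29, 8), ('side', 5): (0.01, 43), ('side', 6): (0.02, 8)}
0.002 [ 0.5014 -0.0276 -0.0706] -4.05 {('side', 0): (-0.03, 9), ('side', 1): (-0.28, 20), ('side', 2): (-0.34, 9), ('side', 3): (0.12, 20), ('side', 4): (-0.37, 8), ('side', 5): (0.03, 43), ('side', 6): (0.04, 8)}
[-0.82192298 -0.69485976 -3.57555412] 8.2417
```

The side view shows the cover level in the grip and matching the FK outline, with the tongue at (210,245) in the zoom. The arm hides it in the top view. I'll lower it to just above the case for a relative side-view check, and test the force noise.

```bash
cat >> h.py <<'E'
CASE=dict(x=.5050,y=-.0305,yaw=np.radians(-4.1))
def case(): return Rz(CASE["yaw"]),np.array([CASE["x"],CASE["y"],0])
def F(n=10,dt=.02):
    f=[]
    for _ in range(n): f.append(arm.current_force()); arm.sleep(dt)
    f=np.array(f); Rk,_=case(); return f.mean(0)@Rk, f.std(0)
def pose_case(ox,oy,oz,th):
    """cover origin in case frame, th = tilt (front raised, rad)"""
    Rk,tk=case(); return tcp(Rk@Ry(th), tk+Rk@np.array([ox,oy,oz]))
def in_case():
    R,t=cover_now(); Rk,tk=case(); r=Rk.T@R; return Rk.T@(t-tk), np.arctan2(r[0,2],r[2,2])
E
python3 - <<'E'
from h import *
import cv2
p,Q=pose_case(-.020,0,.080,0)
arm.move_l(p,Q,feed=.08); arm.sleep(.2)
print(arm.current_t(),in_case(),F(25,.01))
for n in("side",): cv2.imwrite(f"pics/{n}3.png",arm.snapshot(n)[:,:,::-1])
E
sed 's/z in(.121,.123,.125,.127)/z in(.078,.080,.082)/; s/}2.png/}3.png/; s/("top","side")}/("side",)}/' fit3.py > fit4.py; python3 fit4.py
python3 - <<'E'
from h import *
from ov import *
n="side";x0,x1,y0,y1,s=280,410,175,285,5.5
a=cv2.imread(f"pics/{n}3.png")[y0:y1,x0:x1]; im=cv2.resize(a,None,fx=s,fy=s,interpolation=cv2.INTER_CUBIC)
cv2.imwrite(f"pics/{n}3z.png",im)
E
```

```text
9.2333 (array([-1.99446288e-02, -1.55605514e-05,  8.03845848e-02]), np.float64(-0.0006192610966733207)) (array([ 0.03482499,  0.04732415, -2.49460965]), array([0.48386407, 0.40933009, 0.40772782]))
FK [ 0.4851 -0.0291 -0.0716] -4.100472255976745
0.078 [ 0.4832 -0.0281 -0.0785] -4.5 {('side', 0): (-0.07, 26), ('side', 1): (-0.12, 9), ('side', 2): (-0.02, 5), ('side', 3): (-0.11, 9), ('side', 4): (0.28, 5), ('side', 5): (-0.11, 3), ('side', 6): (-0.78, 2), ('side', 7): (0.28, 9), ('side', 8): (0.28, 3)}
0.08 [ 0.482  -0.0259 -0.079 ] -4.53 {('side', 0): (-0.12, 26), ('side', 1): (-0.02, 9), ('side', 2): (-0.02, 5), ('side', 3): (-0.22, 9), ('side', 4): (0.28, 5), ('side', 5): (-0.12, 3), ('side', 6): (-0.68, 2), ('side', 7): (0.18, 9), ('side', 8): (0.28, 3)}
0.082 [ 0.4808 -0.0236 -0.0802] -4.59 {('side', 0): (-0.11, 26), ('side', 1): (-0.02, 9), ('side', 2): (-0.03, 5), ('side', 3): (-0.21, 9), ('side', 4): (0.37, 5), ('side', 5): (-0.22, 3), ('side', 6): (-0.69, 2), ('side', 7): (0.09, 9), ('side', 8): (0.28, 3)}
-0.004 [ 0.5041 -0.034  -0.0716] -4.11 {('side', 0): (-0.12, 9), ('sid
[... 929 characters left out ...]
 4): (-0.04, 8), ('side', 5): (0.02, 43), ('side', 6): (0.01, 8)}
0 [ 0.5023 -0.0296 -0.0692] -3.96 {('side', 0): (-0.15, 9), ('side', 1): (-0.3, 20), ('side', 2): (-0.22, 9), ('side', 3): (0.1, 20), ('side', 4): (-0.43, 8), ('side', 5): (0.03, 43), ('side', 6): (0.02, 8)}
0.002 [ 0.5013 -0.0274 -0.0685] -3.92 {('side', 0): (-0.16, 9), ('side', 1): (-0.3, 20), ('side', 2): (-0.32, 9), ('side', 3): (0.11, 20), ('side', 4): (-0.05, 8), ('side', 5): (0.02, 43), ('side', 6): (0.02, 8)}
0.002 [ 0.5014 -0.0276 -0.0706] -4.05 {('side', 0): (-0.03, 9), ('side', 1): (-0.28, 20), ('side', 2): (-0.34, 9), ('side', 3): (0.12, 20), ('side', 4): (-0.37, 8), ('side', 5): (0.03, 43), ('side', 6): (0.04, 8)}
```

View pics/side3z.png

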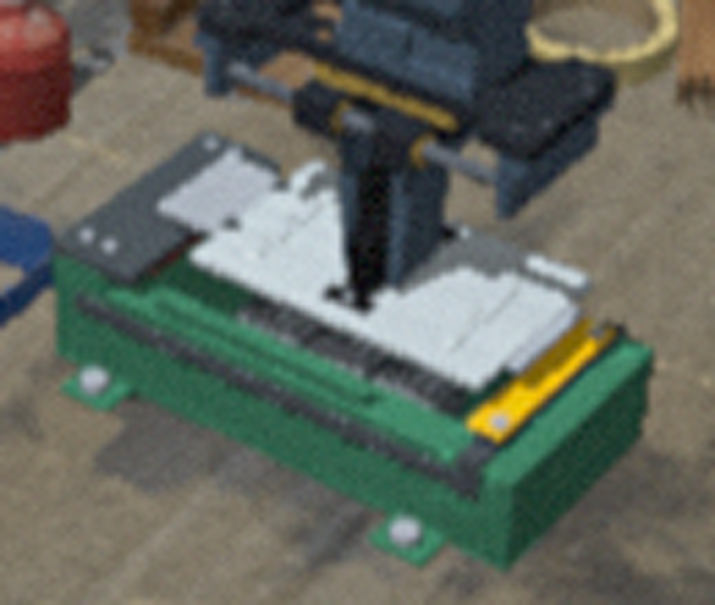

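```bash
python3 - <<'E'
from vis import *
Z["side"]=(5.5,280,175)
c=C["side"];K=np.asarray(c["intrinsics"]);T=np.asarray(c["cam_to_world"])
def ray(p,z):
    u=unz("side",p); d=T[:3,:3]@np.linalg.solve(K,[u[0],u[1],1]); o=T[:3,3]; return o+d*(z-o[2])/d[2]
Rk,tk=pose((.505,-.0305,np.radians(-4.1)))
f=lambda p,z:((ray(p,z)-tk)@Rk*1000).round(1)
z=.0804
print("tongue near/far",f((160,206),z+.005),f((231,149),z+.005),"plate near rear/front",f((190,252),z+.005),f((477,388),z+.005),"nose",f((512,366),z+.004),f((580,310),z+.004))
print("ledge rear near/far",f((57,248),.071),f((208,131),.071),"front near",f((125,282),.071),"case front top",f((487,465+22),.055),f((652,350),.055))
print("lip rear ends",f((470,420),.065),f((597,325),.065),"front bar ends",f((502,438),.065),f((617,337),.065))
E
```

```text
tongue near/far [90.2 28.  85.4] [ 92.5 -31.9  85.4] plate near rear/front [56.4 49.  85.4] [-104.5   52.6   85.4] nose [-107.7   28.7   84.4] [-109.9  -25.6   84.4]
ledge rear near/far [119.9  69.3  71. ] [123.8 -55.2  71. ] front near [77.8 70.8 71. ] case front top [-126.7   75.1   55. ] [-134.1  -55.    55. ]
lip rear ends [-101.7   51.3   65. ] [-110.1  -43.8   65. ] front bar ends [-119.7   53.2   65. ] [-122.1  -41.6   65. ]
```

```bash
cat > fit5.py <<'E'
from icp import *
from h import *
I={k:{n:cv2.imread(f"pics/{n}{k}.png") for n in("top","side")} for k in(0,2,3)}
S=[((80,50,0),(-80,50,0)),((-88,28,0),(-88,-28,0)),((116,28,0),(85,28,0)),((116,28,5),(116,-28,5)),((116,-28,5),(85,-28,5)),((-80,50,0),(-80,30,0)),((80,50,5),(80,30,5)),((-80,-50,0),(-80,-30,0))]
T=[((80,50,5),(-80,50,5)),((-88,28,0),(-88,-28,0)),((116,28,5),(85,28,5)),((116,28,5),(116,-28,5)),((80,50,5),(80,30,5)),((-80,50,0),(-80,30,0)),((-80,-50,0),(-80,-30,0)),((-80,-50,5),(0,-50,5))]
print("cover table")
for nm in(("top",),("side",)):
    v,k=icp(I[0],{"top":T,"side":S},(.4408,.195,.49),names=nm); print(nm,v.round(4),np.degrees(v[2]).round(2),k)
for k,fk,z in((2,(.4607,-.0247,-.0716),.125),(3,(.4851,-.0291,-.0716),.0804)):
    v,kk=icp(I[k],{"side":S},fk,z=z,names=("side",)); print("hover",k,"FK",fk,v.round(4),np.degrees(v[2]).round(2),kk)
W=62
cs=[((-131,62,50),(-131,62,3)),((-131,62,55),(-131,-62,55)),((-131,-62,55),(-131,-62,0)),((-131,62,0),(-131,-62,0)),((78,W,63),(127,W,63)),((78,-W,71),(120,-W,71)),((-131,62,0),(131,62,0)),((-90,-40,55),(40,-40,55)),((131,62,0),(131,62,50))]
ct=[((78,W,63),(78,-W,63)),((78,-W,71),(127,-W,71)),((78,W,71),(127,W,71)),((-131,62,0),(-131,-62,0)),((-125,-62,55),(-65,-62,55)),((-90,40,55),(70,40,55)),((-90,-40,55),(70,-40,55))]
for nm in(("top",),("side",)):
  for x in (.502,.507):
    v,k=icp(I[0],{"top":ct,"side":cs},(x,-.0295,-.072),names=nm,iters=(3,2.5,2,1.5,1.5)); print("case",nm,v.round(4),np.degrees(v[2]).round(2),k)
E
python3 fit5.py
```

```text
cover table
('top',) [0.4424 0.1937 0.4898] 28.06 {('top', 0): (-0.0, 26), ('top', 1): (-0.09, 9), ('top', 2): (0.11, 5), ('top', 3): (0.11, 9), ('top', 4): (0.01, 3), ('top', 5): (-0.09, 3), ('top', 6): (-0.1, 3), ('top', 7): (0.11, 9)}
('side',) [0.4414 0.1925 0.4939] 28.3 {('side', 0): (-0.01, 26), ('side', 1): (-0.0, 9), ('side', 2): (0.09, 5), ('side', 3): (-0.1, 9), ('side', 4): (-0.81, 1), ('side', 5): (0.2, 3), ('side', 6): (-0.1, 3), ('side', 7): (-0.1, 3)}
hover 2 FK (0.4607, -0.0247, -0.0716) [ 0.4589 -0.026  -0.0637] -3.65 {('side', 0): (-0.02, 26), ('side', 1): (0.29, 9), ('side', 2): (0.31, 5), ('side', 3): (-0.41, 9), ('side', 4): (-0.18, 5), ('side', 5): (0.01, 3), ('side', 6): (-0.59, 3), ('side', 7): (-0.77, 2)}
hover 3 FK (0.4851, -0.0291, -0.0716) [ 0.4829 -0.0304 -0.0639] -3.66 {('side', 0): (0.0, 26), ('side', 1): (0.2, 9), ('side', 2): (0.3, 5), ('side', 3): (-0.39, 9), ('side', 4): (-0.1, 5), ('side', 5): (-0.1, 3), ('side', 6): (0.0, 3), ('side', 7): (-0.91, 2)}
case ('top',) [ 0.5099 -0.0293 -0.0747] -4.28 {('top', 0): (-0.05, 20), ('top', 1): (0.01, 7), ('t
[... 298 characters left out ...]
0.02, 26), ('top', 6): (0.02, 26)}
case ('side',) [ 0.5021 -0.0281 -0.0695] -3.98 {('side', 0): (-0.11, 7), ('side', 1): (-0.3, 20), ('side', 2): (-0.11, 9), ('side', 3): (0.2, 20), ('side', 4): (-0.1, 8), ('side', 5): (0.5, 5), ('side', 6): (-0.19, 43), ('side', 7): (0.51, 21), ('side', 8): (-0.09, 8)}
case ('side',) [ 0.5023 -0.028  -0.0696] -3.99 {('side', 0): (-0.1, 7), ('side', 1): (-0.3, 20), ('side', 2): (-0.1, 9), ('side', 3): (0.23, 20), ('side', 4): (-0.12, 8), ('side', 5): (0.53, 5), ('side', 6): (-0.23, 43), ('side', 7): (0.49, 21), ('side', 8): (-0.08, 8)}[ WARN:0@0.131] global loadsave.cpp:275 findDecoder imread_('pics/top3.png'): can't open/read file: check file path/integrity
```

With the edges modelled properly, both views agree the cover sits about 2 mm to −y of the grasp point. Relative to the case it needs about +3.7 mm in y. I'll update the model and go in tilted with force guards.

```bash
cat >> h.py <<'E'
G=np.array([0,.002,.007]); CASE.update(x=.505,y=-.0288,yaw=np.radians(-4.1))
TIP=np.array([.116,0,.0025])
def tip_pose(tx,ty,tz,th):
    o=np.array([tx,ty,tz])-Ry(th)@TIP; return pose_case(*o,th)
def tip_now():
    o,th=in_case(); return o+Ry(th)@TIP, th
E
python3 - <<'E'
from h import *
import cv2
th=np.radians(7)
p,Q=tip_pose(.060,0,.085,th); arm.move_l(p,Q,feed=.1); arm.sleep(.15)
F0,s=F(15); print("base",arm.current_t(),F0.round(2),s.round(2),tip_now())
np.save("F0.npy",F0)
for z in(.075,.067,.061,.0555):
    p,Q=tip_pose(.060,0,z,th); arm.move_l(p,Q,feed=.08)
    f,s=F(8,.015); print(z,(f-F0).round(2),arm.current_t())
    if np.abs(f-F0).max()>5: print("STOP"); break
print(tip_now())
cv2.imwrite("pics/side4.png",arm.snapshot("side")[:,:,::-1])
E
python3 - <<'E'
import cv2
x0,x1,y0,y1,s=280,410,175,285,5.5
a=cv2.imread("pics/side4.png")[y0:y1,x0:x1]; cv2.imwrite("pics/side4z.png",cv2.resize(a,None,fx=s,fy=s,interpolation=cv2.INTER_CUBIC))
E
```

```text
base 10.425 [-0.    0.1  -2.36] [0.44 0.43 0.49] (array([ 6.00332102e-02, -1.78960122e-05,  8.49484261e-02]), np.float64(0.12205509956306858))
0.075 [ 0.04 -0.02 -0.2 ] 10.8333
0.067 [-0.33  0.21 -0.11] 11.2167
0.061 [0.48 0.05 0.23] 11.6
0.0555 [-0.09  0.17 -0.01] 11.9833
(array([5.99643758e-02, 4.00682173e-06, 5.54798051e-02]), np.float64(0.12228283489666003))
```

View pics/side4z.png

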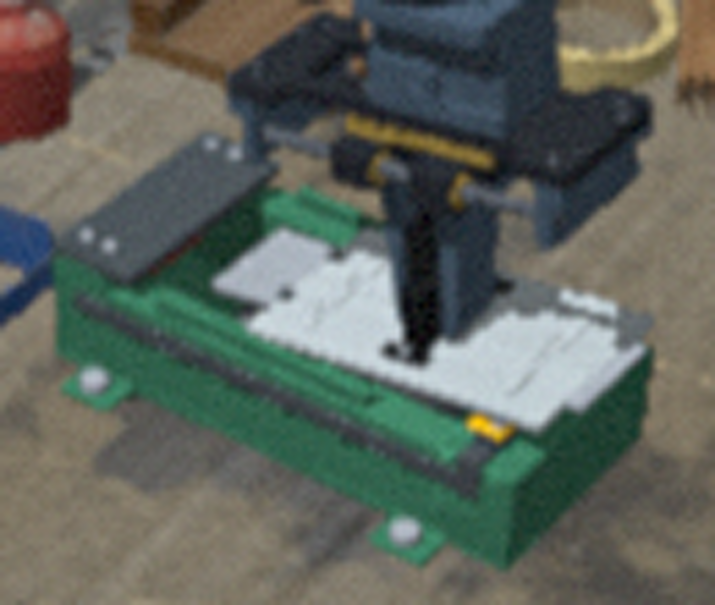

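The tongue (around 270,265) is between the side walls just ahead of the dark ledge, with the front raised and no contact felt. Next I'll slide in by feel.

```bash
python3 - <<'E'
from h import *
th=np.radians(7); F0=np.load("F0.npy"); log=[]
tx=.060
hit=0
while tx<.1155:
    tx+= .004 if tx<.079 else .0015
    p,Q=tip_pose(tx,0,.0555,th); arm.move_l(p,Q,feed=.05)
    f,s=F(8,.015); d=f-F0; t=tip_now()[0]
    print(round(tx*1000,1),(t*1000).round(2),d.round(2),round(arm.current_t(),2)); log.append([tx,*t,*d])
    if abs(d[1])>4 or abs(d[2])>4 or d[0]<-5: print("STOP"); break
    hit=hit+1 if d[0]<-1.7 else 0
    if hit>=3: print("CONTACT"); break
np.save("slide.npy",np.array(log))
E
```

```text
64.0 [6.399e+01 2.000e-02 5.550e+01] [ 0.08 -0.16 -0.2 ] 12.42
68.0 [6.793e+01 1.000e-02 5.546e+01] [ 0.24 -0.01  0.24] 12.8
72.0 [7.195e+01 2.000e-02 5.547e+01] [-0.23  0.    0.01] 13.18
76.0 [75.95 -0.   55.45] [-0.2  -0.01 -0.16] 13.57
80.0 [7.995e+01 1.000e-02 5.546e+01] [0.01 0.01 0.  ] 13.95
81.5 [81.48  0.   55.49] [-0.03 -0.03 -0.05] 14.33
83.0 [83.   -0.   55.47] [-0.24  0.11 -0.14] 14.72
84.5 [8.446e+01 2.000e-02 5.548e+01] [ 0.35  0.   -0.33] 15.1
86.0 [8.598e+01 1.000e-02 5.548e+01] [0.13 0.05 0.15] 15.48
87.5 [8.748e+01 1.000e-02 5.550e+01] [ 0.02 -0.49  0.13] 15.87
89.0 [89.    0.   55.49] [ 0.21 -0.15 -0.06] 16.25
90.5 [90.47 -0.   55.48] [-0.12 -0.11 -0.14] 16.63
92.0 [92.    0.   55.51] [0.27 0.08 0.11] 17.02
93.5 [9.346e+01 1.000e-02 5.548e+01] [ 0.04 -0.23  0.03] 17.4
95.0 [95.    0.   55.48] [ 0.1  -0.57 -0.28] 17.78
96.5 [9.646e+01 1.000e-02 5.547e+01] [-0.1  -0.04 -0.06] 18.17
98.0 [9.794e+01 1.000e-02 5.547e+01] [-0.26 -0.01 -0.16] 18.55
99.5 [ 9.947e+01 -1.000e-02  5.549e+01] [-0.23 -0.01  0.03] 18.93
101.0 [1.0069e+02 4.0000e-02 5.5390e+01] [-2.4  -0.24  1.32] 19.32
102.5 [1.0233e+02 2.0000e-02 5.5410e+01] [-4.07  0.13  0.45] 19.7
104.0 [1.0381e+02 2.0000e-02 5.5400e+01] [-4.85  0.05  0.66] 20.08
CONTACT
```

Contact is at tip x ≈ 100.4 mm, which is off by about +8 from nominal. Now I'll press to about 7.4 mm, checking the force against 2.5 + 0.7·d.

```bash
python3 - <<'E'
from h import *
th=np.radians(7); F0=np.load("F0.npy")
for tx in(.1055,.1065,.1075):
    p,Q=tip_pose(tx,0,.0555,th); arm.move_l(p,Q,feed=.03); arm.sleep(.15)
    f,s=F(20,.015); d=f-F0; t=tip_now()[0]
    print(round(tx*1000,1),(t*1000).round(2),d.round(2),round(arm.current_t(),2),"press est",round((-d[0]-2.5)/.7,2))
    if d[0]<-10: break
print(arm.current_width())
E
```

```text
105.5 [1.0512e+02 4.0000e-02 5.5360e+01] [-5.96 -0.11  1.11] 20.82 press est 4.95
106.5 [1.0596e+02 3.0000e-02 5.5320e+01] [-6.65 -0.02  1.65] 21.55 press est 5.92
107.5 [1.0689e+02 2.0000e-02 5.5340e+01] [-7.09 -0.13  1.91] 22.28 press est 6.55
0.014073013260007483
```

```bash
python3 - <<'E'
from h import *
F0=np.load("F0.npy")
def step(tx,tz,deg,n=10):
    p,Q=tip_pose(tx,0,tz,np.radians(deg)); arm.move_l(p,Q,feed=.03); arm.sleep(.08)
    f,s=F(n,.015); d=f-F0; t,th=tip_now()
    print(round(tx*1000,1),deg,(t*1000).round(2),np.degrees(th).round(2),d.round(2),round(arm.current_t(),2)); return d
ok=True
for tx,tz,deg in((.1083,.0555,7),(.1084,.0564,5.5),(.1085,.0568,4),(.1086,.0572,3),(.1086,.0576,2),(.1086,.0579,1.2),(.1086,.0581,.5),(.1086,.0581,0)):
    d=step(tx,tz,deg)
    if abs(d[2])>6 or d[0]<-11 or abs(d[1])>5: print("STOP"); break
print(in_case(),arm.current_torque())
E
```

```text
108.3 7 [1.0756e+02 7.0000e-02 5.5280e+01] 7.07 [-7.68 -0.22  2.39] 22.78
108.4 5.5 [1.0741e+02 3.0000e-02 5.5960e+01] 5.6 [-7.49 -0.57  0.02] 23.28
108.5 4 [1.0745e+02 3.0000e-02 5.6330e+01] 4.11 [-7.64 -0.49 -0.39] 23.78
108.6 3 [1.0742e+02 5.0000e-02 5.6620e+01] 3.13 [-7.26 -0.77 -1.64] 24.28
108.6 2 [1.074e+02 4.000e-02 5.698e+01] 2.13 [-7.29 -0.64 -1.82] 24.78
108.6 1.2 [1.0739e+02 2.0000e-02 5.7270e+01] 1.33 [-7.12 -0.62 -2.41] 25.28
108.6 0.5 [1.0735e+02 3.0000e-02 5.7430e+01] 0.64 [-7.32 -0.76 -2.49] 25.78
108.6 0 [1.0752e+02 4.0000e-02 5.7590e+01] 0.12 [-7.42 -0.95 -0.97] 26.28
(array([-8.48141017e-03,  4.27831203e-05,  5.53209994e-02]), np.float64(0.0020167173086462703)) [ 0.03655908  1.48483011 -0.08352622]
```

```bash
python3 - <<'E'
from rig import arm
import cv2
im=arm.snapshot("side")[:,:,::-1]; cv2.imwrite("pics/side5.png",im)
x0,x1,y0,y1,s=280,410,175,285,5.5
cv2.imwrite("pics/side5z.png",cv2.resize(im[y0:y1,x0:x1],None,fx=s,fy=s,interpolation=cv2.INTER_CUBIC))
E
```

```text
(no output)
```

View pics/side5z.png

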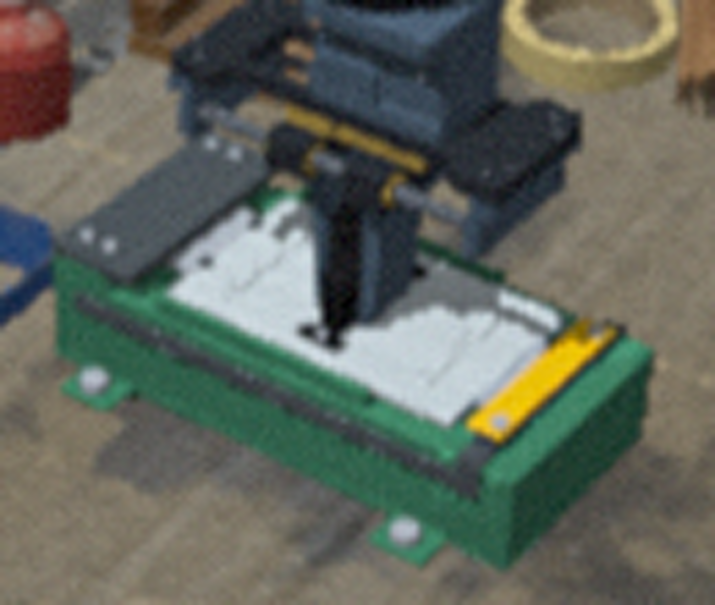

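The cover lies flat between the cheeks, with its nose just behind the yellow bar (around 500,385). Now I'll let the spring carry it back in small steps.

```bash
python3 - <<'E'
from h import *
F0=np.load("F0.npy")
for tx in(.1070,.1055,.1040,.1030):
    p,Q=tip_pose(tx,0,.0580,0); arm.move_l(p,Q,feed=.03); arm.sleep(.08)
    f,s=F(10,.015); d=f-F0; t,th=tip_now()
    print(round(tx*1000,1),(t*1000).round(2),np.degrees(th).round(2),d.round(2),round(arm.current_t(),2))
    if d[0]>2 or abs(d[2])>6: print("STOP"); break
E
```

```text
107.0 [1.061e+02 4.000e-02 5.756e+01] 0.1 [-6.96 -0.5  -0.89] 26.83
105.5 [1.0488e+02 2.0000e-02 5.7670e+01] 0.07 [-5.52 -0.52 -1.85] 27.33
104.0 [1.0389e+02 1.0000e-02 5.7930e+01] 0.01 [-5.   -0.31 -2.76] 27.83
103.0 [1.0304e+02 1.0000e-02 5.8040e+01] -0.0 [-4.56 -0.11 -1.8 ] 28.33
```

```bash
python3 - <<'E'
from h import *
import cv2
F0=np.load("F0.npy")
for tx,tz in((.1030,.0576),(.1024,.0576)):
    p,Q=tip_pose(tx,0,tz,0); arm.move_l(p,Q,feed=.03); arm.sleep(.08)
    f,s=F(10,.015); d=f-F0; t,th=tip_now()
    print(round(tx*1000,1),(t*1000).round(2),np.degrees(th).round(2),d.round(2),round(arm.current_t(),2))
p0=np.array(arm.current_ee_pos())
arm.grip(.045); print(arm.current_width(),arm.current_t(),F(8)[0])
arm.move_l(p0+[0,0,.05],feed=.06)
arm.grip(.06)
arm.move_l(p0+[0,0,.16],feed=.15); print(arm.current_t())
arm.move_to([.33,-.35,.30],Rz(np.radians(-45))@RC); arm.sleep(.2); print(arm.current_t())
for n in("side","top"):
    im=arm.snapshot(n)[:,:,::-1]; cv2.imwrite(f"pics/{n}6.png",im)
x0,x1,y0,y1,s=280,410,175,285,5.5
cv2.imwrite("pics/side6z.png",cv2.resize(cv2.imread("pics/side6.png")[y0:y1,x0:x1],None,fx=s,fy=s,interpolation=cv2.INTER_CUBIC))
cv2.imwrite("pics/top6z.png",cv2.resize(cv2.imread("pics/top6.png")[205:300,310:375],None,fx=6,fy=6,interpolation=cv2.INTER_CUBIC))
E
```

```text
103.0 [ 1.0314e+02 -1.0000e-02  5.7720e+01] -0.02 [-4.31  0.23  1.87] 28.83
102.4 [102.47   0.    57.63] -0.01 [-3.85 -0.25  1.74] 29.33
0.04487833450895279 29.9833 [ 0.13395167  0.03264481 -0.16062549]
32.425
34.0083
```

View pics/side6z.png

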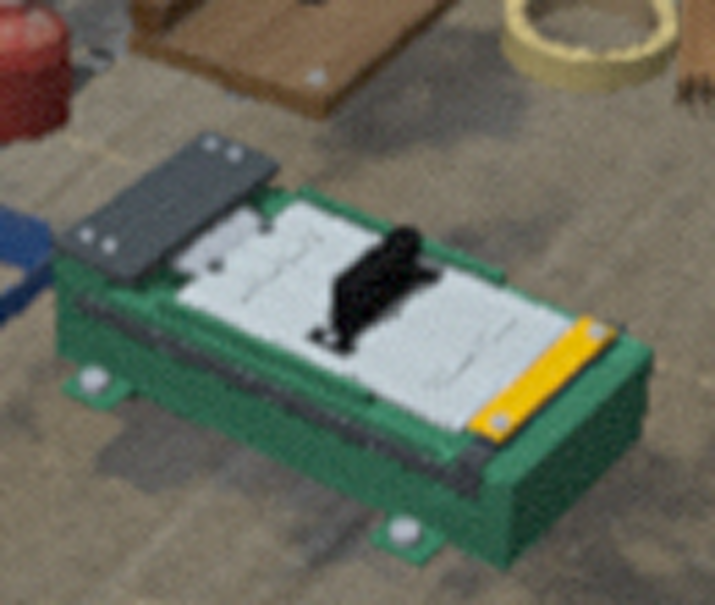

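View pics/top6z.png

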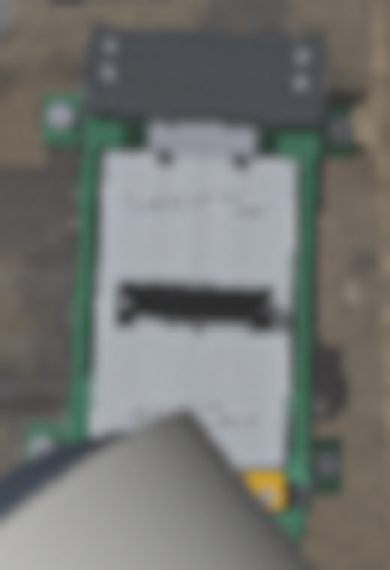

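View pics/side6.png

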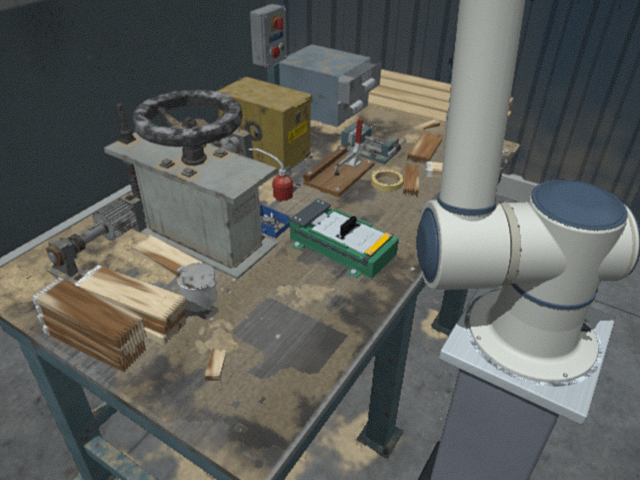

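The cover lies flat between the cheeks. The tongue runs under the ledge (around 225,240 in the side zoom), the nose is hidden under the yellow bar (around 540,375), and the bystanders have not moved. Handing in.

```bash
python3 -c "
from rig import arm
print(arm.current_t(),arm.current_force(),arm.current_dq()); print(arm.sign_off())"
```

```text
34.1083 [-0.47296579  0.16176589 -0.77020151] [-0.39913883 -0.051719    0.04404471  0.0233953   0.09617319  0.02655229]
the job is handed in; nothing more can be done
None
```

The cover is back on the gear case, lying flat with its tongue under the ledge and its nose under the catch bar. I handed the job in at about 34 s; no verdict is reported.

**How it went**
- **Insertion:** I held the cover by its bar at a 7° tilt, front raised, and slid the tongue under the ledge.
- **Buffer:** I felt it at tip x ≈ 100.2 mm in my estimated case frame, about 8 mm behind nominal.
- **Press and swing:** I pressed it in about 7 mm at roughly 7.5 N, swung the front down, and let the spring carry the nose back about 5 mm before letting go.
- **Forces:** no force reading showed more than about 8 N of contact along any axis, against the 25 N limit. Readings were taken between steps, so brief peaks are not covered.

**Last checks**
- **Seating:** the side picture shows the cover flat between the cheeks, with the tongue under the ledge and the nose hidden under the yellow bar. Just before release the arm's own position put the underside at about 55.1 mm and the cover level.
- **Robot clear:** the gripper is open, and the arm is well away and touching nothing.
- **Bystanders:** they look unmoved by eye; I did not measure them.

**What disagreed**
- **Views:** the two cameras put the case about 8 mm apart in x, so I relied on feel for that direction. My first side-view fit of the cover was also biased, because it locked onto the plate's lower edge. I corrected this before inserting, a shift of about 3.7 mm sideways.
- **Catch offset:** the first pictures put the catch bar 5–6 mm behind nominal, against 8 mm by feel. The case x uncertainty could explain that.
- **Front in top view:** the arm partly hid the front of the case in the last top picture, so only the side view confirms the nose.

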